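# Clamp a plaque blank in the engraving jig

## Robot

A 6-joint arm with a two-finger parallel gripper is mounted at the origin on the work surface. World frame = base frame: x ahead of the robot, y to its left, z up, the work surface at z = 0. Lengths are in m, angles in rad, forces in N, time in s.
With the tool pointing down it reaches from about 0.425 to 0.95 m from the base axis. Payload 3.5 kg.
Tool frame: the origin (TCP) lies at the very end of the fingers, on their centre line; the grasp point (between the pads) lies 19 mm behind it (ctrl.pinch_z is the distance from the TCP to the grasp point, in m); z points along the fingers, y is the line along which they close (so a half turn about z gives the same grasp; the last joint's range is limited). The gripper opens to 85 mm and grips with 20 to 120 N. Pads are 22 mm wide; open, the fingers measure 114 mm over their backs; the gripper's body (76 mm by 85 mm) begins 54 mm behind the grasp point. The pads swing forward as they close: fully open they stand 13 mm farther back than shut.
Start: joints at [-1.292, 0.286, 1.577, -0, 1.279, -0.15], TCP at [0.281, -0.614, 0.231] pointing down, gripper open.
Joint ranges: [-2.77, 2.77], [-0.9, 2.22], [0.21, 2.48], [-1.53, 4.67], [0.24, 2.81], [-2.84, 2.84]. Speed limits (rad/s): [2.79, 2.79, 3.14, 3.14, 3.14, 3.14].

## Interface

Orientations are given as a unit quaternion [x, y, z, w].
In Python, from plant import ctrl gives the robot as it stands. The module is installed in compiled form; this text tells all that it offers.
- The arm moves only by the shell command python3 -m crank 'ROWS' [OPENING] [FORCE]. ROWS is JSON, a list of rows, each a list of 6 numbers: the shift along the tool's x, y, z in cm, then the turn, a rotation vector about the tool's x, y, z in rad. In form: [[tx, ty, tz, rx, ry, rz], ...]. A call has 1 to 10 rows; each row is the pose to reach, as a shift and turn from the pose commanded when the call began, along the tool's axes at that moment; what a row does not reach only later rows make up. A row lasts 1/10 s, in which the tool goes at most 50 mm and 8.59 degrees, less where a joint would pass 70% of its speed; a pose out of reach is approached as far as the arm can. A call with a gripper value outside its range is refused whole. OPENING is the opening, from 0 (shut) to 1 (fully open), set as the call begins (- or left out, the last holds). The fingers move at their own pace and stop on an object; FORCE is the grip in N (left out, the last holds). Time passes only in rows, so rows that repeat a pose let the fingers close. It gives the time, the measured TCP pose, the force, the opening and the grip force at its end, in the units of the state.
- ctrl.get_state(): the state, without advancing time (a new reading comes with each control period).
- ctrl.read_camera(name): name is "scene" or "top" or "wrist"; returns (picture, depth): 420x560x3 uint8, blue, green, red; 420x560 float32, m along the optical axis (not along the pixel's ray), 0 where there is no reading.
- ctrl.camera_info(name): a dict with "K" (3x3 intrinsics, pixels), "origin" and "orientation" of the camera in the world. Camera axes: x right, y down, z forward; pixel columns grow to the right and rows downward; lengths in m; the calibration is good to about 2 mm. A picture is of the moment at which its call begins: read the wrist's pose just before it. camera_info takes no time and is no camera call; for the wrist camera it gives the pose at the moment of the call.
- ctrl.sign_off(): hands the job in; it is judged then, once.
The state is a dict: "time": time; "qpos": joint angles; "dq": joint speeds; "joint_efforts": joint torques, N m; "eef_pos": TCP position; "tcp_rot": TCP orientation; "contact_force": force on the tool from outside, world axes, zero at the start; "wrist_torque": the same for the moment, N m; "opening": opening from 0.0 (shut) to 1.0 (fully open); "finger_force": force on a finger pad.
Only numpy, scipy, OpenCV 4.12 (cv2) and the standard library are available. Lean on these libraries where they do the work, as an engineer would, in place of code of your own. Each camera call takes 0.05 s, during which the arm holds its last target. There are 200 camera calls.

## Task

Get the striped wooden blank held in the engraving jig: swing the red-knobbed clamp lever fully open, slide the blue stop carriage up to the blank and gently push the blank fully home against the dark end stop, then swing the lever fully back to lock the carriage with the blank snug between jaw and stop. Leave the cups, wooden stacks and brush around the jig where they stand.

Things in the scene. Friction and masses are not known exactly. Their poses are not given: they have to be found in the camera images.
- jig: fixed engraving jig. Origin on the table under the middle of its plywood base (180 x 440 x 16 mm); x across the jig (away from the robot at yaw 0), y along its rail towards the end stop, z up. An aluminium rail (40 wide, top 46 mm above the table) runs along y at x = -45 mm; the bed on which the blank lies is the base's top, 16 mm above the table, at x from -20 to 70 mm
- end_stop (a point): centre of the face of the dark steel end stop against which the blank seats, at x = 20, y = 165, z = 26 mm in the jig's frame; the face looks along the jig's -y, is 90 mm wide and 34 mm high; axes as the jig's
- blank: loose striped hardwood plaque, 70 (x) x 100 (y) x 20 (z) mm, about 100 g, lying flat on the bed between jaw and end stop, its y along the rail. Origin: centre of its underside. Seated, its centre is 50 mm from the end stop's face
- carriage (a joint): travel of the blue stop carriage along the rail towards the end stop (jig's +y), m, 0 to 0.205; 0.19 when the jaw nips a seated blank. Moves with about 5 N when unlocked; held fast by the brake while the lever is locked
- jaw_face (a point): centre of the carriage's jaw face that meets the blank (80 mm wide, from 18 to 48 mm above the table), axes as the jig's; the face looks along +y. The blue deck above it is 70 mm long (back from this face) with its top 58 mm above the table
- carriage_grip (a point): point on the carriage's black upright grip fin: 20 mm thick along the rail (y), 40 mm across (x), standing from 58 to 99 mm above the table; this point is 15 mm below its top, in its middle; axes as the jig's. 35 mm behind the jaw face
- lever (a joint): angle of the clamp lever on the carriage, rad: 0 = locked (lever points along the rail towards the end stop), grows anticlockwise seen from above to 1.75 = fully open (points across the rail towards the robot, jig's -x). The brake lets go above about 0.7. Stays where it is left
- lever_knob (a point): point on the axis of the upright red knob (round, 26 mm diameter, standing from 82 to 120 mm above the table) at the end of the clamp lever, 68 mm from the lever's upright pivot, 105 mm above the table. The lever's steel rod lies lower, its top 75 mm above the table
- lever_axis (a point): point on the lever's upright pivot axis at the knob's height; it rides with the carriage
- cup_near: steel cup, 80 mm wide, 100 mm high, standing past the end-stop end of the jig; leave alone. Origin: centre of its underside
- cup_far: steel cup, 74 mm wide, 85 mm high; leave alone. Origin: centre of its underside
- coasters: stack of round wooden coasters, 92 mm wide, 36 mm high; leave alone. Origin: centre of its underside
- plaques: stack of six-sided wooden plaques, 94 mm wide, 52 mm high; leave alone. Origin: centre of its underside
- brush: brush lying along the rail side of the jig, 200 mm long, under 30 mm high; leave alone. Origin: underside
Mind the look-alikes: they are no part of the job. Leave any pink look-alike of the blank alone.

How it is judged:
On the way, in this order (a step that is already met when the one before it is completed fails the run):
1. the lever is swung fully open (value of joint lever above 1.5 rad), for 0.1 s.
2. with the lever open, the carriage's jaw holds the blank home against the end stop (gaps under 2.5 mm) (value of joint lever above 1 rad and y of blank in the frame of end_stop above -0.0525 m and y of jaw_face in the frame of blank above -0.0525 m), for 0.2 s.
At the end, for the whole second after the job is handed in: the lever is locked (under 0.15 rad); the blank lies flat and square (0.05 rad) on the bed, within 2.5 mm of the end stop, the jaw within 2.5 mm of the blank, all at rest (value of joint lever below 0.15 rad and y of blank in the frame of end_stop above -0.0525 m and y of jaw_face in the frame of blank above -0.0525 m and angle between the y axis of blank and the y axis of jig, either way round below 0.05 rad and angle between blank's own z axis and vertical below 0.05 rad and z of blank in the frame of jig below 0.018 m and linear speed of blank below 0.01 m/s); the robot touches nothing.
It fails at once if the blank is rammed: its contact forces with jaw, stop and bed add up to more than 80 N (a push of about 40 N) (contact force between blank and jig above 80 N).
It fails at once if a cup, wooden stack or the brush is moved more than 30 mm (distance of any of cup_near, cup_far, coasters, plaques, brush from where it was at the start of the episode above 0.03 m).
It also fails if it takes over 72 s, if anything falls off the work surface, if the arm or the gripper's body presses on something with over 40 N, if the wrist force passes 120 N, or if a joint passes its speed limit or range.

## Working session

There is one attempt and no reset: what is moved stays moved. The work goes in short steps, Python scripts to look and compute and a shell command to move; the robot and the scene stay as the last step left them, time stands still between calls to the robot, and variables do not carry over. Pictures are saved under pics/ and viewed, at most 10 in all, crops included, and the job is handed in when it is done.

```bash
mkdir -p pics
python3 - <<'E'
from plant import ctrl
import cv2,numpy as np
for n in("scene","top"):
    p,d=ctrl.read_camera(n);cv2.imwrite(f"pics/{n}0.png",p);np.savez(f"pics/{n}0.npz",p=p,d=d)
    print(n,ctrl.camera_info(n))
s=ctrl.get_state();print(s)
E
```

```text
scene {'K': array([[457.51361222,   0.        , 281.32705286],
       [  0.        , 457.51361222, 210.0506242 ],
       [  0.        ,   0.        ,   1.        ]]), 'origin': array([ 1.11629075, -0.41798499,  0.91081587]), 'orientation': array([ 0.82774414,  0.42183699, -0.16057394, -0.33333046])}
top {'K': array([[410.57130315,   0.        , 279.32635169],
       [  0.        , 410.57130315, 208.97023996],
       [  0.        ,   0.        ,   1.        ]]), 'origin': array([0.40025356, 0.07039745, 1.35549594]), 'orientation': array([-0.69843888,  0.71499301, -0.02786235,  0.01384976])}
{'time': 0.1, 'qpos': array([-1.29201715e+00,  2.87084706e-01,  1.57801376e+00,  2.02237827e-05,
        1.27860784e+00, -1.49974442e-01]), 'dq': array([-0.00023758, -0.00128934, -0.00279494,  0.00150251, -0.00168885,
        0.00194582]), 'joint_efforts': array([ 5.75777594e-04, -4.07299554e+01, -2.93697149e+01, -1.33790099e-04,
        3.43290252e-03,  1.47128935e-05]), 'eef_pos': array([ 0.28050651, -0.6133098 ,  0.23008953]), 'tcp_rot': array([ 9.77109237e-01,  2.12735569e-01, -5.83548234e-05, -1.05525689e-03]), 'contact_force': array([-0.82458789, -0.40959191,  0.07905893]), 'wrist_torque': array([-0.03379956, -0.036248  , -0.01409744]), 'finger_force': 0.0, 'opening': 1.0027448304939135}
```

View pics/top0.png

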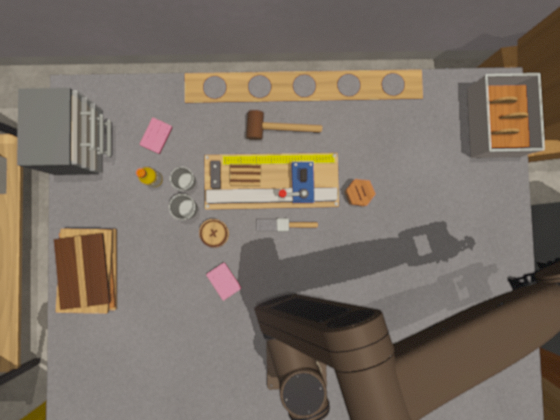

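View pics/scene0.png

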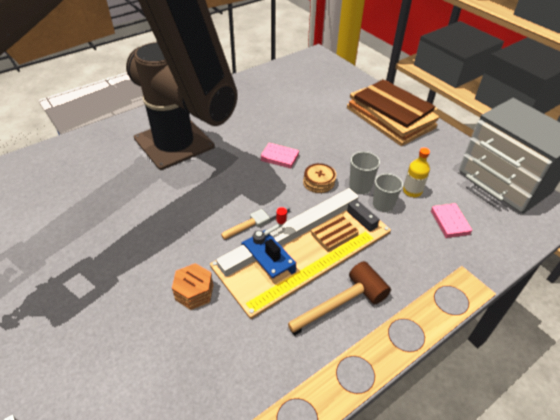

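The top view shows the jig at cols 205-338, rows 153-210. The end stop is at left (215,175), blank at (245,175), blue carriage at (303,182), red knob at (282,193). The brush is on the robot side at (287,225), and the hexagonal stack is at (361,192). The scene view agrees.

```bash
cat > h.py <<'E'
import cv2,numpy as np
from scipy.spatial.transform import Rotation as R
from plant import ctrl
def ray(info,uv,z):
    uv=np.atleast_2d(np.asarray(uv,float));K=info["K"]
    d=np.c_[(uv[:,0]-K[0,2])/K[0,0],(uv[:,1]-K[1,2])/K[1,1],np.ones(len(uv))]@R.from_quat(info["orientation"]).as_matrix().T
    o=np.asarray(info["origin"]);return o+d*((z-o[2])/d[:,2])[:,None]
def hsv(p,lo,hi):return cv2.inRange(cv2.cvtColor(p,cv2.COLOR_BGR2HSV),np.array(lo),np.array(hi))
def cloud(info,d):
    v,u=np.indices(d.shape);K=info["K"]
    c=np.stack([(u-K[0,2])/K[0,0]*d,(v-K[1,2])/K[1,1]*d,d],-1)
    return c@R.from_quat(info["orientation"]).as_matrix().T+info["origin"]
def red(p):return hsv(p,(0,190,110),(6,255,255))|hsv(p,(174,190,110),(180,255,255))
def blue(p):return hsv(p,(100,140,50),(125,255,255))
E
python3 - <<'E'
from h import *
for n in("top","scene"):
    f=np.load(f"pics/{n}0.npz");p,d=f["p"],f["d"];i=ctrl.camera_info(n);P=cloud(i,d)
    roi=(P[...,0]>.35)&(P[...,0]<.75)&(P[...,1]>-.2)&(P[...,1]<.4)
    m=roi&(P[...,2]>.008)&(P[...,2]<.024)&(hsv(p,(8,60,80),(35,255,255))>0)
    q,_,st,ct=cv2.connectedComponentsWithStats(m.astype('uint8'))
    for name,mm in(("red",red(p)),("blue",blue(p)),("yellow",hsv(p,(24,200,150),(33,255,255)))):
        mm=(mm>0)&roi; X=P[mm]; print(n,name,mm.sum(),np.median(X,0).round(4),X.min(0).round(3),X.max(0).round(3))
    # rail: top surface height 46mm
    mm=roi&(abs(P[...,2]-.046)<.006)&(hsv(p,(0,0,140),(180,50,255))>0)
    if mm.sum()>20:
        r=cv2.minAreaRect(P[mm][:,:2].astype('float32')*1000);print(n,"rail",mm.sum(),r)
    mm=roi&(P[...,2]>.01)&(P[...,2]<.15)
    k,l,st,ct=cv2.connectedComponentsWithStats(mm.astype('uint8'))
    for j in range(1,k):
        if st[j,4]>60:
            X=P[l==j];r=cv2.minAreaRect(X[:,:2].astype('float32')*1000);print(n,"blob",st[j],np.round(r[0],1),np.round(r[1],1),round(r[2],2),X[:,2].max().round(3))
E
```

```text
top red 23 [0.5208 0.0358 0.1199] [0.515 0.03  0.114] [0.527 0.042 0.125]
top blue 6 [ 0.533  -0.0576  0.0571] [ 0.509 -0.061  0.053] [ 0.617 -0.044  0.064]
top yellow 750 [0.6447 0.0614 0.0169] [ 0.4   -0.138  0.008] [0.658 0.224 1.355]
top rail 1190 ((559.5997924804688, 88.29934692382812), (458.7676696777344, 112.26030731201172), 88.68276977539062)
top blob [246 125  77  15 519] [731.3  21.9] [ 38.9 248.7] 0.86 0.064
top blob [ 205  152  134   57 7197] [575.7  65.7] [438.7 180.5] 89.8 0.126
top blob [170 166  26  24 313] [579.7 345.6] [72.5 70.5] 44.62 0.091
top blob [345 179  11  26 181] [ 529.6 -185.8] [28.4 80. ] 89.89 0.061
top blob [169 194  29  26 370] [488.7 342.6] [76.7 78.4] 0.02 0.106
top blob [199 219  30  28 665] [407.6 256.8] [93.1 86.9] 88.21 0.043
top blob [257 218  61  13 551] [429.4  18.8] [196.6  39.3] 88.56 0.028
scene red 125 [0.5284 0.0292 0.1165] [0.51  0.02  0.089] [0.537 0.044 0.124]
scene blue 836 [ 0.5851 -0.0453  0.0585] [ 0.497 -0.07   0.027] [ 0.631 -0.002  0.1  ]
scene yellow 1287 [0.6428 0.0286 0.0175] [ 0.627 -0.141  0.01 ] [0.657 0.226 0.022]
scene rail 1622 ((555.0589599609375, 122.18174743652344), (148.02748107910156, 524.9675903320312), 5.1134352684021)
scene blob [ 349  152   54   60 1854] [533.  342.2] [166.   81.7] 1.58 0.105
scene blob [304 164  33  28 747] [407.6 256.6] [89.8 94.3] 37.71 0.042
scene blob [  210   189   181   129 11205] [538.  67.] [441.6 257.6] 89.55 0.124
scene blob [288 262  88  71 727] [729.8  18.6] [ 40.3 243.9] 0.04 0.059
scene blob [191 264  22  35 268] [ 529.1 -186.6] [26.8 81.3] 89.93 0.056
```

```bash
python3 -m crank '[[4,-4,-5,0,0,-0.13],[8,-8.5,-5,0,0,-0.26],[11,-12,-5,0,0,-0.4],[14,-15,-5,0,0,-0.55],[17,-18,-5,0,0,-0.7],[20,-21,-5,0,0,-0.82],[23,-24.5,-5,0,0,-0.95],[26,-28,-5,0,0,-1.08],[29,-31,-5,0,0,-1.2],[32,-34,-5,0,0,-1.3]]' 1 40
cat > st.py <<'E'
from h import *
def to(target,yaw_y=None):
    s=ctrl.get_state();M=R.from_quat(s["tcp_rot"]).as_matrix()
    r=M.T@(np.array(target)-s["eef_pos"])*100
    print("tcp",s["eef_pos"].round(4),"F",s["contact_force"].round(1),"t",round(s["time"],2),"yaw_y",np.degrees(np.arctan2(M[1,1],M[0,1])).round(1),"q",s["qpos"].round(2))
    print("shift cm",r.round(2))
    if yaw_y is not None:
        Rt=np.array([[np.sin(yaw_y)*-1,np.cos(yaw_y),0],[np.cos(yaw_y),np.sin(yaw_y),0],[0,0,-1]])
        Rt[:,0]=np.cross(Rt[:,1],Rt[:,2]);print("rotvec",R.from_matrix(M.T@Rt).as_rotvec().round(3))
E
python3 -c "
from st import *
to((.48,0,.28),np.pi/4)"
```

```text
time: 1.1
eef_pos: [0.4303, -0.1696, 0.281]
tcp_rot: [0.647, 0.762, 0.0, -0.0]
contact_force: [1.2, 0.1, 0.3]
opening: 1.004
finger_force: 0.0
tcp [ 0.4303 -0.1696  0.281 ] F [1.2 0.1 0.3] t 1.1 yaw_y 9.3 q [-0.6  -0.24  2.02  0.    1.36 -0.76]
shift cm [15.93  7.65  0.1 ]
rotvec [ 0.    -0.    -0.623]
```

```bash
python3 -m crank '[[4,2,0,0,0,-0.13],[8,4,0,0,0,-0.26],[12,6,0,0,0,-0.39],[16,7.6,0,0,0,-0.52],[16,7.6,0,0,0,-0.62],[16,7.6,0,0,0,-0.62],[16,7.6,0,0,0,-0.62]]'
python3 - <<'E'
from st import *
i=ctrl.camera_info("wrist");p,d=ctrl.read_camera("wrist");cv2.imwrite("pics/w1.png",p)
np.savez("pics/w1.npz",p=p,d=d,K=i["K"],o=i["origin"],q=i["orientation"])
to((.48,0,.28),np.pi/4);print(i["origin"],(R.from_quat(i["orientation"]).as_matrix()[:,2]))
P=cloud(i,d)
for n,m in(("red",red(p)),("blue",blue(p))):
    m=m>0;X=P[m];print(n,m.sum(),np.median(X,0).round(4),np.percentile(X,1,0).round(3),np.percentile(X,99,0).round(3))
E
```

```text
time: 1.8
eef_pos: [0.48, -0.0018, 0.281]
tcp_rot: [0.387, 0.922, -0.0, -0.0]
contact_force: [-0.3, -0.6, 0.9]
opening: 1.001
finger_force: 0.0
tcp [ 0.48   -0.0021  0.281 ] F [-0.1  0.   0.2] t 1.85 yaw_y 44.4 q [-0.22 -0.19  1.98 -0.    1.35 -0.99]
shift cm [0.15 0.15 0.1 ]
rotvec [-0.   -0.   -0.01]
[0.42526543 0.0548798  0.42283207] [ 0.21221445 -0.21680554 -0.95286955]
red 556 [0.5217 0.0358 0.1192] [0.511 0.025 0.117] [0.533 0.047 0.121]
blue 4766 [ 0.5576 -0.0221  0.0574] [ 0.498 -0.064  0.037] [0.625 0.002 0.097]
```

View pics/w1.png

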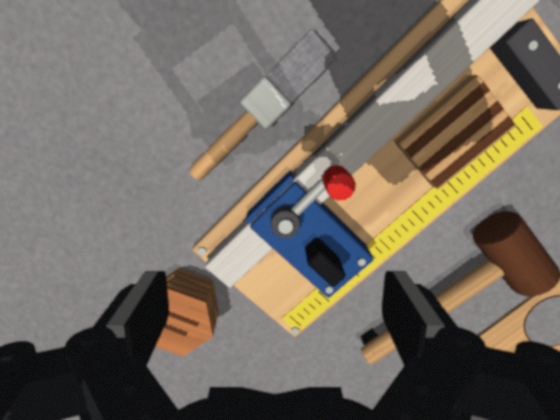

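The wrist view shows the red knob at (339,182) and the lever pivot at (286,222). The black fin is at (322,258), the carriage's front edge runs from (325,200) to (372,262), and the blank is at (455,130).

Run:
```python
from st import *
f=np.load("pics/w1.npz");p,d=f["p"],f["d"];i=dict(K=f["K"],origin=f["o"],orientation=f["q"]);P=cloud(i,d)
y=(hsv(p,(24,180,150),(33,255,255))>0)&(abs(P[...,2]-.017)<.008);X=P[y][:,:2].astype('float32')
v=cv2.fitLine(X,cv2.DIST_HUBER,0,.001,.001).ravel();print("yellow",y.sum(),v.round(4),"tilt",np.degrees(np.arctan(v[0]/v[1])).round(2))
R0=(P[...,2]>.062)&(np.hypot(P[...,0]-.53,P[...,1]+.03)<.02);print("pivot",P[R0].mean(0).round(4),np.percentile(P[R0],1,0).round(3),np.percentile(P[R0],99,0).round(3))
F=(P[...,2]>.093)&(P[...,2]<.105)&(P[...,0]>.55)&(P[...,0]<.66)&(P[...,1]<.02)&(P[...,1]>-.1);print("fin",F.sum(),P[F].mean(0).round(4),np.percentile(P[F],1,0).round(3),np.percentile(P[F],99,0).round(3),cv2.minAreaRect(P[F][:,:2].astype('float32')*1000))
D=(abs(P[...,2]-.058)<.003)&(blue(p)>0);print("deck",cv2.minAreaRect(P[D][:,:2].astype('float32')*1000),np.percentile(P[D],[.5,99.5],axis=0).round(4))
B=(abs(P[...,2]-.036)<.004)&(P[...,0]>.55)&(P[...,1]<.23)&(P[...,1]>.03)&(hsv(p,(0,50,0),(22,255,255))>0);print("blank",B.sum(),cv2.minAreaRect(P[B][:,:2].astype('float32')*1000),np.percentile(P[B],[1,99],axis=0).round(4))
E=(P[...,2]>.043)&(P[...,0]>.56)&(P[...,1]>.15);print("stop",E.sum(),np.percentile(P[E],[1,50,99],axis=0).round(4))
to((.522,.036,.14),np.pi/4)
```

```text
yellow 298 [0.0156 0.9999 0.6457 0.0767] tilt 0.89
pivot [ 0.5232 -0.0297  0.078 ] [ 0.511 -0.046  0.064] [ 0.538 -0.012  0.085]
fin 744 [ 0.58   -0.0321  0.0978] [ 0.562 -0.042  0.093] [ 0.6   -0.023  0.1  ] ((580.9935302734375, -32.85282516479492), (20.222036361694336, 39.08204650878906), 89.23450469970703)
deck ((565.7890625, -31.257862091064453), (66.66658020019531, 121.92974853515625), 89.79773712158203) [[ 0.5057 -0.0642  0.0553]
 [ 0.6257  0.0014  0.0594]]
blank 7785 ((668.6507568359375, 120.28557586669922), (123.93634033203125, 256.88427734375), 70.7767562866211) [[0.5592 0.0356 0.0327]
 [0.7652 0.2003 0.0396]]
stop 2341 [[0.5608 0.2319 0.0435]
 [0.5899 0.2428 0.0492]
 [0.6359 0.2612 0.0518]]
tcp [ 0.48   -0.0021  0.281 ] F [-0.1  0.   0.2] t 1.85 yaw_y 44.4 q [-0.22 -0.19  1.98 -0.    1.35 -0.99]
shift cm [-0.22  5.68 14.1 ]
rotvec [-0.   -0.   -0.01]
```

```bash
python3 -m crank '[[-0.2,3,4,0,0,-0.01],[-0.2,5.7,8,0,0,-0.01],[-0.2,5.7,12,0,0,-0.01],[-0.2,5.7,15,0,0,-0.01],[-0.2,5.7,17.5,0,0,-0.01],[-0.2,5.7,19.1,0,0,-0.01],[-0.2,5.7,19.1,0,0,-0.01],[-0.2,5.7,19.1,0,0,-0.01]]' 1 40
python3 -m crank '[[0,0,0,0,0,0],[0,0,0,0,0,0],[0,0,0,0,0,0],[0,0,0,0,0,0],[0,0,0,0,0,0],[0,0,0,0,0,0]]' 0 40
python3 - <<'E'
from st import *
to((.522,.036,.09),np.pi/4)
s=ctrl.get_state();M=R.from_quat(s["tcp_rot"]).as_matrix();k=s["eef_pos"]
p=np.array([.5225,-.032])
for a in np.linspace(.1,1.75,12):
    w=np.r_[p+.068*np.array([-np.sin(a),np.cos(a)]),k[2]]-k
    print(a.round(2),(M.T@w*100).round(2))
E
```

```text
time: 2.65
eef_pos: [0.5224, 0.0361, 0.0906]
tcp_rot: [0.383, 0.924, -0.0, -0.0]
contact_force: [-0.6, -0.2, -0.3]
opening: 0.999
finger_force: 0.0
time: 3.25
eef_pos: [0.5225, 0.0367, 0.0911]
tcp_rot: [0.381, 0.924, -0.0, 0.0]
contact_force: [-2.2, -1.9, 4.8]
opening: 0.292
finger_force: 39.2
tcp [0.5225 0.0367 0.0911] F [-2.2 -1.9  4.8] t 3.25 yaw_y 45.2 q [-0.12  0.12  2.05 -0.    0.97 -0.91]
shift cm [-0.02 -0.08  0.11]
rotvec [-0.     0.001  0.003]
0.1 [ 0.4  -0.55 -0.  ]
0.25 [ 0.99 -1.38 -0.  ]
0.4 [ 1.44 -2.3  -0.  ]
0.55 [ 1.76 -3.27 -0.  ]
0.7 [ 1.92 -4.27 -0.  ]
0.85 [ 1.94 -5.29  0.  ]
1.0 [ 1.8 -6.3  0. ]
1.15 [ 1.51 -7.28  0.  ]
1.3 [ 1.08 -8.2   0.  ]
1.45 [ 0.52 -9.05  0.  ]
1.6 [-0.17 -9.8   0.  ]
1.75 [ -0.96 -10.45   0.  ]
```

```bash
python3 -m crank '[[0.4,-0.55,0,0,0,0],[0.7,-0.95,0,0,0,0],[1.0,-1.4,0,0,0,0],[1.24,-1.85,0,0,0,0],[1.44,-2.3,0,0,0,0],[1.6,-2.8,0,0,0,0],[1.76,-3.3,0,0,0,0],[1.85,-3.8,0,0,0,0],[1.92,-4.3,0,0,0,0],[1.94,-4.8,0,0,0,0]]'
python3 -m crank '[[0,-0.5,0,0,0,0],[-0.14,-1.5,0,0,0,0],[-0.43,-2.5,0,0,0,0],[-0.86,-3.4,0,0,0,0],[-1.42,-4.25,0,0,0,0],[-2.1,-5.0,0,0,0,0],[-2.7,-5.5,0,0,0,0],[-2.9,-5.7,0,0,0,0],[-2.9,-5.7,0,0,0,0]]'
```

```text
time: 4.25
eef_pos: [0.4768, 0.0177, 0.0911]
tcp_rot: [0.381, 0.925, 0.003, 0.003]
contact_force: [9.0, 5.1, -1.6]
opening: 0.29
finger_force: 39.3
time: 5.15
eef_pos: [0.4544, -0.0437, 0.0912]
tcp_rot: [0.382, 0.924, 0.001, -0.001]
contact_force: [-4.6, 2.4, 9.4]
opening: 0.251
finger_force: 36.7
```

```bash
python3 -m crank '[[0,0,0,0,0,0],[0,0,0,0,0,0],[0,0,0,0,0,0],[0,0,-4,0,0,0],[0,0,-8,0,0,0],[0,0,-12,0,0,0],[0,0,-16,0,0,0],[0,0,-16,0,0,0]]' 1 40
cat > m.py <<'E'
from st import *
import sys
n=sys.argv[1]
i=ctrl.camera_info("wrist");p,d=ctrl.read_camera("wrist");cv2.imwrite(f"pics/{n}.png",p);P=cloud(i,d)
def q(t,m,c=(1,50,99)):
    print(t,m.sum(),*(np.percentile(P[m],c,axis=0).round(4).tolist() if m.sum()>5 else []))
q("red",(red(p)>0)&(P[...,2]>.11))
q("deck",(abs(P[...,2]-.058)<.003)&(blue(p)>0))
q("fin",(P[...,2]>.093)&(P[...,2]<.105)&(P[...,0]>.555)&(P[...,0]<.62)&(P[...,1]<.19)&(P[...,1]>-.1))
q("stop",(P[...,2]>.043)&(P[...,2]<.056)&(P[...,0]>.56)&(P[...,0]<.64)&(P[...,1]>.22)&(P[...,1]<.28))
q("blank",(abs(P[...,2]-.036)<.004)&(P[...,0]>.55)&(P[...,0]<.64)&(P[...,1]>.0)&(P[...,1]<.24)&(hsv(p,(0,50,0),(22,255,255))>0))
to((.58,-.033,.16),np.pi/2)
E
python3 m.py w2
```

```text
time: 5.95
eef_pos: [0.4582, -0.0452, 0.2572]
tcp_rot: [0.381, 0.924, 0.001, 0.006]
contact_force: [-0.0, 0.0, 0.3]
opening: 1.001
finger_force: 0.0
red 673 [0.453, -0.0639, 0.1159] [0.4644, -0.0525, 0.1191] [0.4757, -0.042, 0.121]
deck 4209 [0.5057, -0.1183, 0.0555] [0.5577, -0.0734, 0.0574] [0.6239, -0.0531, 0.0591]
fin 786 [0.5618, -0.0964, 0.0934] [0.5794, -0.0862, 0.098] [0.5997, -0.0775, 0.0999]
stop 0
blank 7143 [0.5588, 0.1026, 0.0329] [0.5895, 0.1504, 0.0355] [0.6267, 0.2001, 0.0373]
tcp [ 0.4567 -0.0448  0.2538] F [-0.4 -0.6 -0.6] t 6.0 yaw_y 45.2 q [-0.32 -0.23  2.06  0.    1.3  -1.11]
shift cm [-7.85  9.5   9.46]
rotvec [ 0.001  0.008 -0.783]
```

View pics/w2.png

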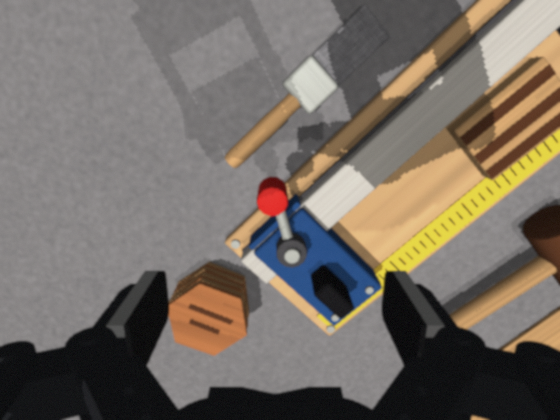

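The carriage slid back to its end and the lever stopped near 1.03 rad: knob at (272,197), pivot at (291,255). With the carriage against its rear stop, I'll regrip and finish the swing.

```bash
python3 -m crank '[[-1.1,0,2,0,0.008,-0.14],[-1.1,0,4,0,0.008,-0.28],[-1.1,0,6,0,0.008,-0.42],[-1.1,0,8,0,0.008,-0.56],[-1.1,0,9,0,0.008,-0.7],[-1.1,0,11,0,0.008,-0.78],[-1.1,0,14,0,0.008,-0.78],[-1.1,0,16.3,0,0.008,-0.78],[-1.1,0,16.3,0,0.008,-0.78],[-1.1,0,16.3,0,0.008,-0.78]]' 1 40
python3 -m crank '[[0,0,0,0,0,0],[0,0,0,0,0,0],[0,0,0,0,0,0],[0,0,0,0,0,0],[0,0,0,0,0,0],[0,0,0,0,0,0]]' 0 40
python3 - <<'E'
from st import *
to((.4555,-.099,.09),np.pi/2)
s=ctrl.get_state();M=R.from_quat(s["tcp_rot"]).as_matrix();k=s["eef_pos"]
p=np.array([.5225,-.087])
for a in np.linspace(1.0,1.75,6):
    w=np.r_[p+.068*np.array([-np.sin(a),np.cos(a)]),k[2]]-k
    print(a.round(2),(M.T@w*100).round(2))
E
```

```text
time: 7.0
eef_pos: [0.4618, -0.0517, 0.0863]
tcp_rot: [0.001, 1.0, 0.002, -0.005]
contact_force: [-0.5, 0.1, 0.1]
opening: 0.999
finger_force: 0.0
time: 7.6
eef_pos: [0.4637, -0.0526, 0.0884]
tcp_rot: [0.001, 1.0, 0.001, -0.003]
contact_force: [-0.8, -2.0, 3.9]
opening: 0.291
finger_force: 39.3
tcp [ 0.4637 -0.0526  0.0884] F [-0.8 -2.   3.9] t 7.6 yaw_y 89.9 q [-0.33  0.    2.18 -0.    0.96 -1.9 ]
shift cm [ 0.81 -4.64 -0.16]
rotvec [ 0.001 -0.005 -0.002]
1.0 [-0.16  0.24 -0.  ]
1.15 [ 0.32 -0.66  0.  ]
1.3 [ 0.67 -1.62  0.  ]
1.45 [ 0.86 -2.62  0.  ]
1.6 [ 0.91 -3.64 -0.  ]
1.75 [ 0.8  -4.65 -0.  ]
```

```bash
python3 -m crank '[[0.3,-0.65,0,0,0,0],[0.5,-1.1,0,0,0,0],[0.67,-1.6,0,0,0,0],[0.78,-2.1,0,0,0,0],[0.86,-2.6,0,0,0,0],[0.9,-3.1,0,0,0,0],[0.91,-3.6,0,0,0,0],[0.88,-4.1,0,0,0,0],[0.8,-4.65,0,0,0,0],[0.8,-4.8,0,0,0,0]]'
python3 -m crank '[[0,0,0,0,0,0],[0,0,0,0,0,0],[0,0,0,0,0,0],[0,0,0,0,0,0],[0,0,-4,0,0,0],[0,0,-8,0,0,0],[0,0,-12,0,0,0],[0,0,-15,0,0,0],[0,0,-15,0,0,0]]' 1 40
python3 m.py w3
```

```text
time: 8.6
eef_pos: [0.4492, -0.097, 0.0871]
tcp_rot: [-0.001, 1.0, 0.005, -0.012]
contact_force: [-16.4, 11.3, 20.7]
opening: 0.289
finger_force: 43.9
time: 9.5
eef_pos: [0.4585, -0.1017, 0.243]
tcp_rot: [0.001, 1.0, -0.001, 0.001]
contact_force: [-0.2, 0.7, 0.0]
opening: 1.0
finger_force: 0.0
red 808 [0.4446, -0.1074, 0.1126] [0.4551, -0.0965, 0.119] [0.4668, -0.0849, 0.1208]
deck 4803 [0.5057, -0.1244, 0.0556] [0.5588, -0.094, 0.0574] [0.6228, -0.0594, 0.059]
fin 762 [0.5619, -0.1, 0.0937] [0.5791, -0.0918, 0.0981] [0.5999, -0.0825, 0.0997]
stop 0
blank 5344 [0.5589, 0.1022, 0.0327] [0.5917, 0.1504, 0.0355] [0.6271, 0.1998, 0.0372]
tcp [ 0.4571 -0.1011  0.2399] F [-0.6 -0.4 -0.5] t 9.55 yaw_y 89.8 q [-0.43 -0.19  2.06 -0.    1.28 -2.  ]
shift cm [-12.28   6.84   7.98]
rotvec [ 0.001 -0.002 -0.003]
```

The lever is now at about 1.65 rad, which is open. Next I grip the fin.

```bash
python3 -m crank '[[-4,0.3,2,0,0,0],[-8,0.7,4,0,0,0],[-12.3,1,7,0,0,0],[-12.3,1,10,0,0,0],[-12.3,1,13,0,0,0],[-12.3,1,15.5,0,0,0],[-12.3,1,17.3,0,0,0],[-12.3,1,17.3,0,0,0]]' 1 30
python3 -m crank '[[0,0,0,0,0,0],[0,0,0,0,0,0],[0,0,0,0,0,0],[0,0,0,0,0,0],[0,0,0,0,0,0],[0,0,0,0,0,0]]' 0 30
python3 -m crank '[[0,0.5,0,0,0,0],[0,2,0,0,0,0],[0,4,0,0,0,0],[0,6,0,0,0,0],[0,8,0,0,0,0],[0,10,0,0,0,0],[0,12,0,0,0,0],[0,13.5,0,0,0,0],[0,14.5,0,0,0,0],[0,14.8,0,0,0,0]]'
```

```text
time: 10.35
eef_pos: [0.5735, -0.089, 0.0578]
tcp_rot: [0.001, 1.0, 0.003, -0.009]
contact_force: [0.1, 0.2, 0.1]
opening: 0.999
finger_force: 0.0
time: 10.95
eef_pos: [0.5782, -0.0911, 0.0648]
tcp_rot: [0.001, 1.0, 0.001, -0.003]
contact_force: [-3.2, -2.5, 5.3]
opening: 0.227
finger_force: 33.3
time: 11.95
eef_pos: [0.5788, 0.0578, 0.0648]
tcp_rot: [0.001, 1.0, 0.001, -0.003]
contact_force: [-0.7, -5.5, 5.6]
opening: 0.225
finger_force: 33.4
```

```bash
python3 -m crank '[[0,0.3,0,0,0,0],[0,0.6,0,0,0,0],[0,0.9,0,0,0,0],[0,1.2,0,0,0,0],[0,1.5,0,0,0,0],[0,1.8,0,0,0,0],[0,2.1,0,0,0,0],[0,2.4,0,0,0,0],[0,2.7,0,0,0,0],[0,3.0,0,0,0,0]]'
python3 -m crank '[[0,0.1,0,0,0,0],[0,0.2,0,0,0,0],[0,0.3,0,0,0,0],[0,0.4,0,0,0,0],[0,0.5,0,0,0,0],[0,0.6,0,0,0,0],[0,0.6,0,0,0,0],[0,0.6,0,0,0,0]]'
```

```text
time: 12.95
eef_pos: [0.5789, 0.0865, 0.0648]
tcp_rot: [0.001, 1.0, 0.001, -0.003]
contact_force: [-0.5, -5.4, 5.3]
opening: 0.227
finger_force: 33.4
time: 13.75
eef_pos: [0.5789, 0.0927, 0.0648]
tcp_rot: [0.001, 1.0, 0.001, -0.003]
contact_force: [-0.4, -5.2, 5.2]
opening: 0.224
finger_force: 33.3
```

```bash
python3 -m crank '[[0,0.1,0,0,0,0],[0,0.2,0,0,0,0],[0,0.3,0,0,0,0],[0,0.4,0,0,0,0],[0,0.4,0,0,0,0]]'
python3 -m crank '[[0,0.05,0,0,0,0],[0,0.1,0,0,0,0],[0,0.15,0,0,0,0],[0,0.15,0,0,0,0]]'
```

```text
time: 14.25
eef_pos: [0.5789, 0.0966, 0.0648]
tcp_rot: [0.001, 1.0, 0.001, -0.003]
contact_force: [0.1, -4.9, 5.6]
opening: 0.235
finger_force: 33.3
time: 14.65
eef_pos: [0.5789, 0.0968, 0.0648]
tcp_rot: [0.001, 1.0, -0.0, -0.003]
contact_force: [-1.3, -9.7, 5.6]
opening: 0.227
finger_force: 33.4
```

```bash
python3 m.py w4
```

```text
red 0
deck 19830 [0.5063, 0.0649, 0.0557] [0.5449, 0.099, 0.0573] [0.5896, 0.1314, 0.0587]
fin 7225 [0.5625, 0.0797, 0.0934] [0.5763, 0.0978, 0.0981] [0.6002, 0.1171, 0.1044]
stop 2390 [0.5701, 0.2318, 0.0432] [0.6151, 0.2334, 0.0483] [0.6394, 0.2437, 0.0503]
blank 21696 [0.5581, 0.1385, 0.0334] [0.5877, 0.1872, 0.0355] [0.6257, 0.2323, 0.0369]
tcp [0.5789 0.0968 0.0648] F [-0.4 -9.9  5.7] t 14.7 yaw_y 89.8 q [-0.01  0.29  1.9  -0.    0.95 -1.57]
shift cm [ -0.09 -12.99  -9.51]
rotvec [-0.001 -0.006 -0.003]
```

View pics/w4.png

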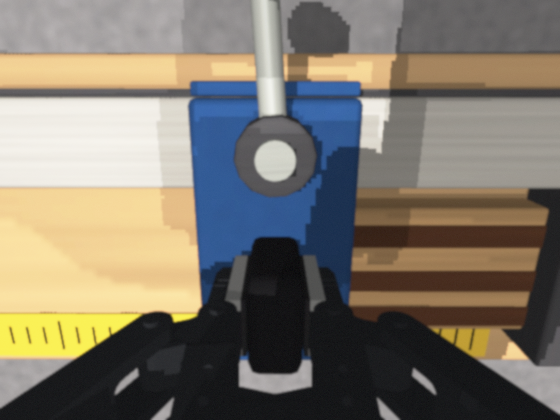

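The blank is seated: its right end (535,290) meets the dark stop and the jaw touches its left side at (355,260). The force rose as the motion stopped. I'll press a little more, then release.

```bash
python3 -m crank '[[0,0.1,0,0,0,0],[0,0.2,0,0,0,0],[0,0.3,0,0,0,0],[0,0.3,0,0,0,0],[0,0.3,0,0,0,0],[0,0.3,0,0,0,0]]'
python3 -m crank '[[0,-0.15,0,0,0,0],[0,-0.3,0,0,0,0],[0,-0.3,0,0,0,0]]'
python3 -m crank '[[0,0,0,0,0,0],[0,0,0,0,0,0],[0,0,0,0,0,0],[0,0,0,0,0,0],[0,0,-3,0,0,0],[0,0,-6,0,0,0],[0,0,-10,0,0,0],[2,0,-14,0,0,0],[6,0,-18,0,0,0],[6,0,-18,0,0,0]]' 1 40
python3 m.py w5
```

```text
time: 15.3
eef_pos: [0.5789, 0.0968, 0.0648]
tcp_rot: [0.001, 1.0, -0.003, -0.003]
contact_force: [-2.4, -20.7, 5.7]
opening: 0.231
finger_force: 33.3
time: 15.6
eef_pos: [0.5789, 0.0969, 0.0648]
tcp_rot: [0.001, 1.0, -0.0, -0.003]
contact_force: [-1.1, -9.0, 5.4]
opening: 0.23
finger_force: 33.4
time: 16.6
eef_pos: [0.5195, 0.0996, 0.2503]
tcp_rot: [0.001, 1.0, 0.002, 0.001]
contact_force: [0.6, 0.1, 0.5]
opening: 0.998
finger_force: 0.0
red 857 [0.4462, 0.0831, 0.1169] [0.4571, 0.0941, 0.1191] [0.4683, 0.1049, 0.1207]
deck 5583 [0.507, 0.0655, 0.0557] [0.5594, 0.1005, 0.0574] [0.6252, 0.1309, 0.059]
fin 933 [0.5628, 0.0881, 0.0939] [0.5805, 0.0978, 0.098] [0.6009, 0.1075, 0.0999]
stop 2098 [0.5606, 0.2322, 0.0437] [0.5955, 0.2466, 0.0493] [0.638, 0.2614, 0.0519]
blank 5823 [0.5584, 0.1362, 0.0335] [0.5906, 0.1845, 0.0355] [0.6263, 0.2325, 0.0374]
tcp [0.5194 0.0995 0.2485] F [1.  0.1 0.5] t 16.65 yaw_y 89.9 q [-0.   -0.05  1.92  0.    1.28 -1.57]
shift cm [ -6.09 -13.27   8.8 ]
rotvec [ 0.003 -0.    -0.002]
```

```bash
python3 -m crank '[[2,-0.2,1,0,0,0.14],[4,-0.4,2,0,0,0.28],[6.2,-0.5,4,0,0,0.42],[6.2,-0.5,6,0,0,0.56],[6.2,-0.5,8,0,0,0.7],[6.2,-0.5,10.5,0,0,0.785],[6.2,-0.5,13,0,0,0.785],[6.2,-0.5,15.8,0,0,0.785],[6.2,-0.5,15.8,0,0,0.785],[6.2,-0.5,15.8,0,0,0.785]]' 1 40
python3 -m crank '[[0,0,0,0,0,0],[0,0,0,0,0,0],[0,0,0,0,0,0],[0,0,0,0,0,0],[0,0,0,0,0,0],[0,0,0,0,0,0]]' 0 40
python3 - <<'E'
from st import *
to((.457,.094,.09),np.pi/4)
s=ctrl.get_state();M=R.from_quat(s["tcp_rot"]).as_matrix();k=s["eef_pos"]
p=np.array([.523,.0985])
for a in np.linspace(1.65,0,12):
    w=np.r_[p+.068*np.array([-np.sin(a),np.cos(a)]),k[2]]-k
    print(a.round(2),(M.T@w*100).round(2))
E
```

```text
time: 17.65
eef_pos: [0.4554, 0.0946, 0.0856]
tcp_rot: [0.384, 0.923, -0.001, -0.006]
contact_force: [0.0, -0.3, 1.4]
opening: 0.999
finger_force: 0.0
time: 18.25
eef_pos: [0.4563, 0.0944, 0.0877]
tcp_rot: [0.384, 0.923, -0.0, -0.004]
contact_force: [-2.6, -1.4, 4.9]
opening: 0.292
finger_force: 39.2
tcp [0.4563 0.0944 0.0877] F [-2.6 -1.4  4.9] t 18.25 yaw_y 44.9 q [-0.02  0.    2.18  0.    0.96 -0.8 ]
shift cm [-0.08  0.02 -0.23]
rotvec [-0.003 -0.007 -0.003]
1.65 [-0.01 -0.17  0.  ]
1.5 [0.71 0.55 0.  ]
1.35 [1.32 1.36 0.01]
1.2 [1.8  2.26 0.01]
1.05 [2.15 3.22 0.  ]
0.9 [2.34 4.22 0.  ]
0.75 [2.38 5.24 0.  ]
0.6 [ 2.27  6.25 -0.  ]
0.45 [ 2.01  7.24 -0.01]
0.3 [ 1.61  8.17 -0.01]
0.15 [ 1.07  9.04 -0.02]
0.0 [ 0.41  9.81 -0.03]
```

```bash
python3 -m crank '[[0.35,0.2,0,0,0,0],[0.7,0.55,0,0,0,0],[1.0,0.95,0,0,0,0],[1.32,1.36,0,0,0,0],[1.57,1.8,0,0,0,0],[1.8,2.26,0,0,0,0],[2.0,2.74,0,0,0,0],[2.15,3.22,0,0,0,0],[2.26,3.7,0,0,0,0],[2.34,4.22,0,0,0,0]]'
python3 -m crank '[[0.04,0.5,0,0,0,0],[0.04,1.0,0,0,0,0],[0,1.5,0,0,0,0],[-0.07,2.0,0,0,0,0],[-0.2,2.5,0,0,0,0],[-0.33,3.0,0,0,0,0],[-0.5,3.5,0,0,0,0],[-0.73,3.95,0,0,0,0],[-0.98,4.4,0,0,0,0],[-1.27,4.8,0,0,0,0]]'
python3 -m crank '[[-0.3,0.4,0,0,0,0],[-0.65,0.8,0,0,0,0],[-0.8,0.9,0,0,0,0],[-0.8,0.9,0,0,0,0]]'
python3 -c "
from st import *
to((.523,.1665,.09))"
```

```text
time: 19.25
eef_pos: [0.4628, 0.1425, 0.087]
tcp_rot: [0.386, 0.923, -0.002, -0.014]
contact_force: [-24.4, 4.9, 20.9]
opening: 0.291
finger_force: 39.2
time: 20.25
eef_pos: [0.509, 0.1667, 0.0859]
tcp_rot: [0.385, 0.923, -0.001, -0.009]
contact_force: [-11.9, 2.2, 6.1]
opening: 0.292
finger_force: 42.5
time: 20.65
eef_pos: [0.5203, 0.1677, 0.0858]
tcp_rot: [0.386, 0.922, -0.001, -0.01]
contact_force: [-11.6, 2.7, 7.3]
opening: 0.295
finger_force: 42.8
tcp [0.5203 0.1677 0.0858] F [-11.6   2.7   7.3] t 20.65 yaw_y 44.6 q [ 0.12  0.18  1.99  0.01  0.99 -0.66]
shift cm [-0.27  0.1  -0.43]
```

```bash
python3 -m crank '[[-0.2,0.15,0,0,0,0],[-0.35,0.3,0,0,0,0],[-0.35,0.3,0,0,0,0],[-0.35,0.3,0,0,0,0]]'
python3 -m crank '[[0,0,0,0,0,0],[0,0,0,0,0,0],[0,0,0,0,0,0],[0,0,0,0,0,0],[0,0,-4,0,0,0],[0,0,-8,0,0,0],[-2,-2,-12,0,0,0],[-2,-4,-16,0,0,0],[-2,-4,-16,0,0,0]]' 1 40
python3 m.py w6
```

```text
time: 21.05
eef_pos: [0.5221, 0.1675, 0.0856]
tcp_rot: [0.386, 0.923, -0.003, -0.013]
contact_force: [-20.1, 2.1, 13.5]
opening: 0.297
finger_force: 44.2
time: 21.95
eef_pos: [0.5191, 0.1219, 0.2542]
tcp_rot: [0.385, 0.923, 0.003, 0.002]
contact_force: [0.7, -0.5, -0.8]
opening: 1.002
finger_force: 0.0
red 557 [0.515, 0.1552, 0.1172] [0.5242, 0.1655, 0.1193] [0.5355, 0.1749, 0.1209]
deck 5018 [0.5066, 0.0649, 0.0555] [0.5604, 0.1068, 0.0574] [0.626, 0.1303, 0.0591]
fin 911 [0.5626, 0.087, 0.0938] [0.5805, 0.0972, 0.098] [0.6009, 0.1061, 0.0997]
stop 2797 [0.5607, 0.2323, 0.045] [0.5983, 0.2467, 0.0494] [0.639, 0.2617, 0.0521]
blank 6720 [0.5583, 0.1342, 0.0334] [0.591, 0.1856, 0.0356] [0.6263, 0.2322, 0.0376]
tcp [0.518  0.1225 0.2508] F [ 0.   0.5 -0.2] t 22.0 yaw_y 44.8 q [ 0.04 -0.05  1.91  0.    1.28 -0.74]
shift cm [-15.42  -6.58   9.03]
rotvec [ 0.004 -0.    -0.789]
```

View pics/w6.png

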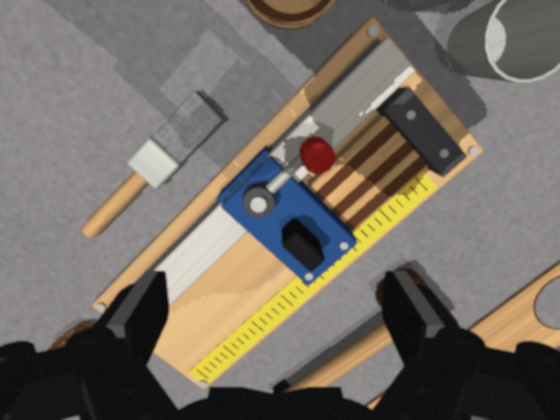

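The picture shows the lever back along the rail (knob at (317,155), pivot at (259,200)), with the blank tight between the jaw and the dark stop (420,130). The carriage moved less than 1 mm during locking, and the gripper is clear.

```bash
python3 -c "
from plant import ctrl
print(ctrl.sign_off())"
```

```text
the job is handed in; nothing more can be done
None
```

I handed the job in at about 22 s: the last measurements put the lever locked near 0 rad and the blank home against the end stop, with the jaw up against it (carriage shift on locking under 1 mm). No verdict was returned.

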